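# Rock a relay module out of its socket

### The arm

A 6-joint arm with a two-finger parallel gripper is mounted at the origin on a cart in front of the work surface, level with it; the furniture and walls round the work are solid. World frame = base frame: x ahead of the robot, y to its left, z up, the work surface at z = 0. Lengths are in m, angles in rad, forces in N, time in s.
With the tool pointing down it reaches from about 0.35 to 0.875 m from the base axis. Payload 4.2 kg.
Tool frame: the origin (TCP) lies at the centre of the arm's flange, where the gripper is bolted on; the fingertips stand 182 mm ahead of it and the grasp point (between the pads) lies 164 mm ahead of it; y points along the fingers, z is the direction in which the jaws open and shut, and the axes are right-handed (so a half turn about y gives the same grasp; the last joint's range is limited). The gripper opens to 87 mm and grips with 3 to 60 N. Pads are 19 mm wide; open, the fingers measure 117 mm over their backs; the gripper's body (75 mm by 190 mm) begins 51 mm behind the grasp point.
Start: joints at [1.398, 0.385, 0.008, 0, -1.194, -0.259], TCP at [0.262, 0.568, 0.405] pointing down, gripper open.
Joint ranges: [-3.14, 3.14], [-1.21, 2.06], [-1.07, 1.41], [-3.16, 2.05], [-2.99, -0.16], [-3.1, 3.1]. Speed limits (rad/s): [2.79, 2.79, 3.14, 3.14, 3.14, 3.14].

### API

Orientations are given as a rotation vector (axis times angle).
In Python, from plant import * gives the robot as it stands.
- The arm moves only by the tool step_arm, never from a script. Its argument "commands" is one flat list of numbers, 7 for each row, row after row: the shift along the tool's x, y, z normalised to -1 to 1, where 1 is 25 cm, then the turn, a rotation vector about the tool's x, y, z normalised to -1 to 1, where 1 is pi rad, then the closure, from 0 (fully open) to 1 (shut). A call has 1 to 5 rows; each row is the pose to reach, as a shift and turn from the pose measured when the call began, along the tool's axes at that moment, turning the shorter way round; what a row does not reach only later rows make up. A row lasts 1/10 s, in which the tool goes at most 50 mm and 8.59 degrees, less where a joint would pass 70% of its speed; a pose out of reach is approached as far as the arm can. A call with a number of a shift or a turn outside -1 to 1 is refused whole. A call with a gripper value outside its range is refused whole. The fingers move at their own pace and stop on an object; "newtons" is the grip in N (left out, the last holds). Time passes only in rows, so rows that repeat a pose let the fingers close. It gives the time, the measured TCP pose, the force and the opening at its end, in the units of the state.
- sense(): the state, without advancing time (a new reading comes with each control period).
- camera(name): name is "scene" or "top"; returns a dict with "image" (420x560x3 uint8, red, green, blue), "K" (3x3 intrinsics, pixels), "rvec" (rotation vector, rad) and "tvec" (3), from world to camera coordinates, as OpenCV has them. Camera axes: x right, y down, z forward; pixel columns grow to the right and rows downward; lengths in m; the calibration is good to about 2 mm. A picture is of the moment at which its call begins. There is no depth.
- finish_job(): hands the job in, once; it reports no verdict.
The state is a dict: "t": time; "qpos": joint angles; "joint_velocities": joint speeds; "joint_efforts": joint torques, N m; "eef_pos": TCP position; "tool_rot": TCP orientation; "wrist_force": force on the tool from outside, world axes, zero at the start; "wrist_torque": the same for the moment, N m; "opening": finger opening in m.
Only numpy, scipy, OpenCV 4.12 (cv2) and the standard library are available. Lean on these libraries where they do the work, as an engineer would, in place of code of your own. Each camera call takes 0.05 s, during which the arm holds its last target.

### The job

The sorting station's plug-in relay module is stuck tight in its socket. Loosen it by rocking it gently along the line of its two pins, first to one side and then to the other, never leaning it far over, until it has worked free; then lift it off, seat it upright on the two rails of the service rack with its pins hanging between them, and let go. Leave the other things on the bench where they are.

Things in the scene. Friction and masses are not known exactly. Their poses are not given: they have to be found in the camera images.
- module: Grey relay module, 0.22 kg. Housing 44 (x) x 80 (y) x 52 mm high with black vent lines, a grip tab on top, two flat barbed brass pins below: 16 (x) x 12 (y) mm at the barbs, 27 mm either side of the centre along y, reaching 40 mm below the housing. Origin: centre of the housing's underside; z up, y along the line of the pins (rocking direction). In the socket it must not lean over 0.40 rad (23 degrees).
- tab (a point): Point on the module's axis in its grip tab, 80 mm above the housing's underside. The tab is 24 (x) x 34 (y) mm and reaches from 52 to 92 mm above the underside. Pushing the tab sideways along y with some 5 to 15 N lifts the pin on the side pushed from. Pulling straight up takes over 30 N. When both pins are free, the module is lifted straight out by the tab.
- end_a (a point): Point on the underside of the module's housing at the pin on its +y side. Each pin has three barbs 8 mm apart; spring catches in the socket click under each as the pin rises and do not let it sink again. One click (8 mm) is a lean of 0.12 to 0.15 rad, level again when both have clicked equally. A pin that has risen 24 mm (three clicks) is free.
- end_b (a point): The same point at the pin on the module's -y side. Rocking to one side lifts one pin, rocking back lifts the other pin past it, in turn.
- socket: Black socket box with terminal screws, 76 (x) x 124 (y) x 50 mm high, with low aluminium mounting ears that make it 162 mm long; fixed to the bench. Origin: centre of its underside; y along the line of its two pin slots.
- socket_top (a point): Centre of the socket's top face, 50 mm above its underside, on which the seated module's housing rests.
- rack: Aluminium service rack fixed to the bench: base plate 90 (x) x 150 (y) mm and two parallel upright rails along y, each 9 mm thick, 150 mm long, tops 58 mm above the bench, with a gap of 26 mm between them (the barbs are 16 mm thick, the housing 44 mm). Origin: centre of its underside.
- rack_seat (a point): Middle of the gap between the rails, at the height of their tops; the hung module's origin comes to this height, with its y along the rails' y (either way round), anywhere along the middle 80 mm of the rails.
- tape: Bystander: brown roll of tape, 92 mm across, 48 mm high.
- cards: Bystander: stack of grey-white cards, 65 x 90 x 21 mm.
- sticker_roll: Bystander: sticker roll with a green top, 63 mm across, 29 mm high.
- caliper: Bystander: caliper lying flat, 57 x 185 x 15 mm.
Things that resemble listed ones, but are neither listed nor needed, are in the scene too. What is shaped like the module but green or orange is not meant.

How it is judged:
By the outcome, as a careful person would: the job done as asked, in the order asked, and still so for the second after the job is handed in, with the robot touching nothing.
It also fails if it takes over 61 s, if anything falls off the work surface, if the arm or the gripper's body presses on something with over 40 N, if the wrist force passes 120 N, or if a joint passes its speed limit or range.

## Working session

There is one attempt and no reset: what is moved stays moved. The work goes in short steps, Python scripts to look and compute and a tool call to move; the robot and the scene stay as the last step left them, time stands still between calls to the robot, and variables do not carry over. Pictures are saved under pics/ and viewed, and the job is handed in when it is done.

Besides the shell and the picture viewer there is one more tool, called after "Request:" as a command line: name --argument value ..., lists and objects as JSON in quotes. step_arm: Moves the arm, as the interface text tells. Its arguments: {"type":"object","properties":{"commands":{"type":"array"},"newtons":{"type":"number"}},"required":["commands"]}

```bash
mkdir -p pics; ls; python3 - <<'E'
from plant import *
import cv2,numpy as np
for n in ("scene","top"):
    c=camera(n); cv2.imwrite(f"pics/{n}0.png",c["image"][:,:,::-1]); print(n,c["K"],c["rvec"],c["tvec"])
print(sense())
E
```

```text
pics
scene [[543.95239103   0.         281.52977313]
 [  0.         543.95239103 209.07651348]
 [  0.           0.           1.        ]] [ 2.10937796 -0.86478504  0.41283117] [-0.37055385  0.32212284  1.44968693]
top [[404.45503599   0.         281.13902735]
 [  0.         404.45503599 207.96177423]
 [  0.           0.           1.        ]] [ 2.18589184 -2.12882329  0.133723  ] [-7.33256505e-04  5.33701690e-01  1.25736489e+00]
{'t': 0.1, 'qpos': array([ 1.39760556e+00,  3.85499998e-01,  6.74182592e-03, -4.14950263e-04,
       -1.19401433e+00, -2.58605883e-01]), 'joint_velocities': array([ 1.92673415e-04, -1.51422124e-03,  2.20199091e-03,  2.20695702e-03,
        2.98443216e-05, -2.11946256e-03]), 'joint_efforts': array([-5.77422134e-05, -3.91688132e+01,  1.87936950e+01,  4.23191831e+00,
        1.35028147e-02, -6.96736834e-05]), 'eef_pos': array([0.26145577, 0.56748366, 0.40375124]), 'tool_rot': array([-0.43464388, -1.98045784,  1.98449852]), 'wrist_force': array([-0.93071846,  0.01582678, -0.23917835]), 'wrist_torque': array([-0.0099908 , -0.00416129, -0.009525  ]), 'opening': 0.0865643960699607}
```

View pics/scene0.png

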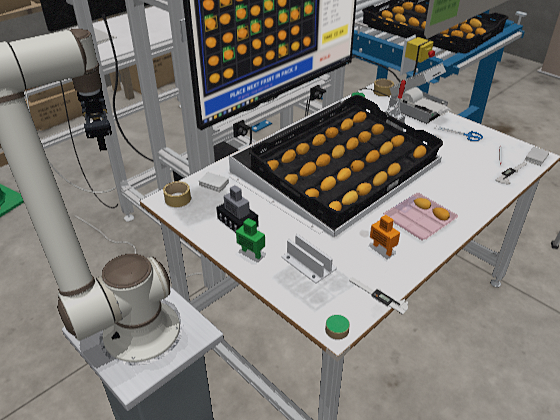

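View pics/top0.png

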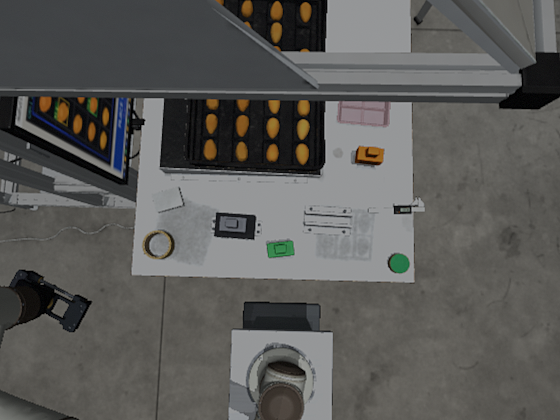

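The grey module in its socket is at about (236,225) in the top view and (237,205) in the scene view. The rack is at about (328,219) in the top view. I'll enlarge both areas to measure them.

```bash
cat > h.py <<'E'
import cv2,numpy as np
from scipy.spatial.transform import Rotation as R
def back(c,u,v,z):
    Rm=cv2.Rodrigues(np.array(c["rvec"]))[0];t=np.array(c["tvec"]).ravel()
    d=Rm.T@np.linalg.inv(c["K"])@np.array([u,v,1.]);o=-Rm.T@t
    return o+d*(z-o[2])/d[2]
def proj(c,P):
    return cv2.projectPoints(np.array(P,float).reshape(-1,3),np.array(c["rvec"]),np.array(c["tvec"]),np.array(c["K"]),None)[0].reshape(-1,2)
def crop(c,u0,v0,u1,v1,s,f):
    im=c["image"][v0:v1,u0:u1,::-1]; cv2.imwrite(f,cv2.resize(im,None,fx=s,fy=s,interpolation=cv2.INTER_CUBIC))
E
python3 - <<'E'
from plant import *
from h import *
import pickle
t=camera("top");s=camera("scene");pickle.dump((t,s),open("c0.pkl","wb"))
crop(t,205,190,365,250,5,"pics/t1.png");crop(s,200,170,350,290,5,"pics/s1.png")
E
```

```text
(no output)
```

View pics/t1.png

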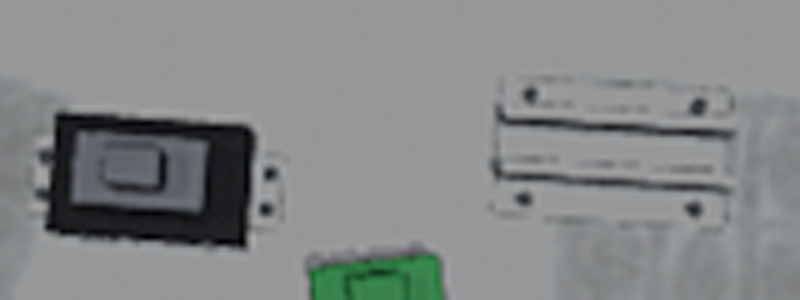

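View pics/s1.png

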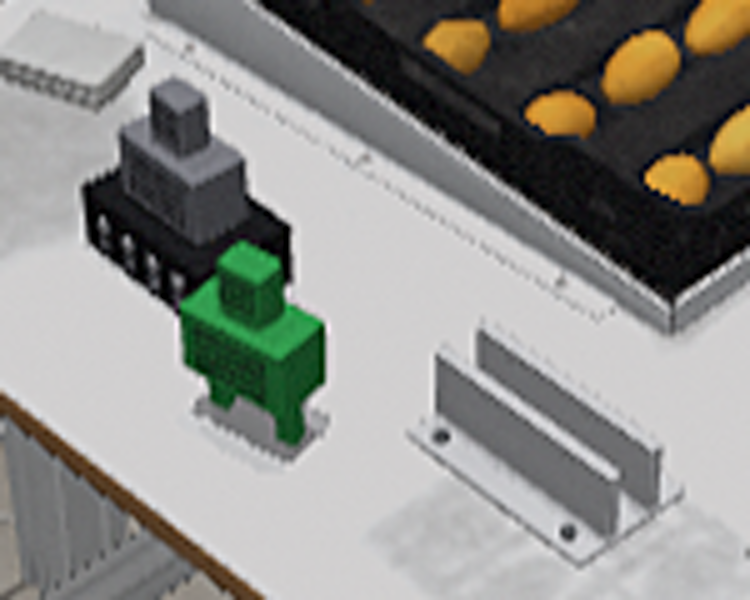

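```bash
python3 - <<'E'
from h import *
import pickle
from scipy.optimize import least_squares
t,s=pickle.load(open("c0.pkl","rb"))
T=lambda a:np.array(a,float)/5+[205-.4,190-.4]
S=lambda a:np.array(a,float)/5+[200-.4,170-.4]
def rect(hx,hy,z): # image-top order: +x+y, +x-y, -x-y, -x+y
    return np.array([[hx,hy,z],[hx,-hy,z],[-hx,-hy,z],[-hx,hy,z]])
def fit(obs,g):
    def res(p):
        r=[]
        c,sn=np.cos(p[2]),np.sin(p[2])
        for cam,pts,px in obs:
            P=pts@np.array([[c,-sn,0],[sn,c,0],[0,0,1]]).T+[p[0],p[1],0]
            r.append((proj(cam,P)-px).ravel())
        return np.concatenate(r)
    o=least_squares(res,g,loss="soft_l1"); print(o.x, np.round(o.fun.reshape(-1,2),1).tolist()); return o.x
g0=back(t,236,225,.05);print(g0)
print("socket");fit([(t,rect(.038,.062,.05),T([(57,113),(252,127),(247,246),(46,232)]))],[g0[0],g0[1],0])
print("mod");fit([(t,rect(.022,.04,.102),T([(77,130),(210,140),(205,213),(70,205)])),
 (s,rect(.022,.04,.102)[[0,1,2,3]][[1,2,3]],S([(246,166),(195,195),(122,132)])),
 (s,rect(.012,.017,.142),S([(178,79),(208,93),(180,106),(150,88)]))],[g0[0],g0[1],0])
g1=back(t,328,219,.0)
print("rackbase");fit([(t,rect(.045,.075,.005),T([(503,75),(735,90),(728,230),(490,212)])),(s,rect(.045,.075,.005)[1:],S([(683,490),(581,562),(408,432)]))],[g1[0],g1[1],0])
# rails in scene: front(-x) rail top outer edge: left end, right end ; back rail
rl=np.array([[-.022,.075,.058],[-.022,-.075,.058],[.022,-.075,.058],[.022,.075,.058]])
print("rails");fit([(s,rl,S([(436,352),(616,482),(660,448),(482,320)])),],[g1[0],g1[1],0])
E
python3 - <<'E'
from plant import *
from h import *
s=sense();print(R.from_rotvec(s["tool_rot"]).as_matrix().round(3))
E
```

```text
[0.47392984 0.15323466 0.05      ]
socket
[ 0.47239943  0.15726995 -0.03948611] [[-0.0, -0.1], [0.3, -0.3], [-0.5, 0.1], [0.1, 0.3]]
mod
[ 0.47198851  0.1569047  -0.05117919] [[0.3, 0.3], [0.2, 0.4], [-0.1, 0.3], [0.3, -0.1], [0.7, -1.7], [-0.1, -1.7], [-0.9, -0.7], [-0.0, -1.2], [0.7, 0.7], [0.2, 1.2], [-0.5, -0.0]]
rackbase
[ 0.50142101 -0.13703835 -0.04736604] [[-0.2, 0.1], [-0.7, 0.4], [-0.7, -0.0], [0.6, 0.2], [1.1, 0.0], [0.0, 0.3], [0.1, -0.3]]
rails
[ 0.49812417 -0.13755043 -0.03102752] [[-0.7, 0.3], [-0.8, 0.0], [0.9, -0.4], [0.6, 0.1]]
[[-0.908 -0.    -0.419]
 [ 0.419 -0.001 -0.908]
 [-0.    -1.     0.001]]
```

```bash
cat > g.py <<'E'
import sys
from plant import *
from h import *
def go(x,y,z,yaw=-0.045,ref=False):
    s=sense();M=R.from_rotvec(s["tool_rot"]).as_matrix()
    # target tool: y down, z=-(module y)
    zt=np.array([np.sin(yaw),-np.cos(yaw),0.]);yt=np.array([0,0,-1.]);xt=np.cross(yt,zt)
    D=M.T@np.column_stack([xt,yt,zt])
    sh=M.T@(np.array([x,y,z])-s["eef_pos"])/.25
    print("t",round(s["t"],2),"pos",s["eef_pos"].round(4),"f",s["wrist_force"].round(1),"op",round(s["opening"],4),"zdir",M[:,2].round(3))
    print("shift",sh.round(4),"turn",(R.from_matrix(D).as_rotvec()/np.pi).round(4))
a=[float(v) for v in sys.argv[1:]]
go(*a)
E
python3 g.py .472 .157 .40
```

```text
t 0.2 pos [0.2615 0.5675 0.4041] f [-0.5  0.3 -0.2] op 0.0867 zdir [-0.419 -0.908  0.001]
shift [-1.4521  0.018   1.1389] turn [-0.0004 -0.1232  0.    ]
```

Request:
step_arm --commands '[-0.15, 0, 0.12, 0, -0.04, 0, 0.35, -0.3, 0, 0.24, 0, -0.08, 0, 0.35, -0.45, 0.0, 0.36, 0, -0.123, 0, 0.35, -0.6, 0, 0.48, 0, -0.123, 0, 0.35, -0.75, 0.01, 0.59, 0, -0.123, 0, 0.35]'

```text
t: 0.7
eef_pos: [0.3704, 0.3532, 0.4021]
tool_rot: [-0.049, -2.198, 2.199]
wrist_force: [0.3, 0.4, -0.2]
opening: 0.0592
```

```bash
python3 g.py .472 .157 .40
```

```text
t 0.7 pos [0.3704 0.3532 0.4021] f [ 0.3  0.4 -0.2] op 0.0592 zdir [-0.045 -0.999  0.001]
shift [-0.4412  0.009   0.7657] turn [-0.0002  0.0001  0.    ]
```

Request:
step_arm --commands '[-0.1, 0, 0.17, 0, 0, 0, 0.35, -0.2, 0, 0.34, 0, 0, 0, 0.35, -0.3, 0, 0.5, 0, 0, 0, 0.35, -0.4, 0.01, 0.68, 0, 0, 0, 0.38, -0.441, 0.01, 0.766, 0, 0, 0, 0.38]'

```text
t: 1.2
eef_pos: [0.4727, 0.154, 0.3994]
tool_rot: [-0.052, -2.196, 2.198]
wrist_force: [-0.1, 0.5, 0.6]
opening: 0.0545
```

```bash
python3 g.py .472 .157 .32;python3 - <<'E'
from plant import *
from h import *
crop(camera("top"),180,170,300,260,6,"pics/t2.png");crop(camera("scene"),180,120,300,240,5,"pics/s2.png")
E
```

```text
t 1.2 pos [0.4727 0.154  0.3994] f [-0.1  0.5  0.6] op 0.0545 zdir [-0.048 -0.999  0.001]
shift [ 0.003   0.3177 -0.0122] turn [-0.0004 -0.0009  0.0002]
```

View pics/s2.png

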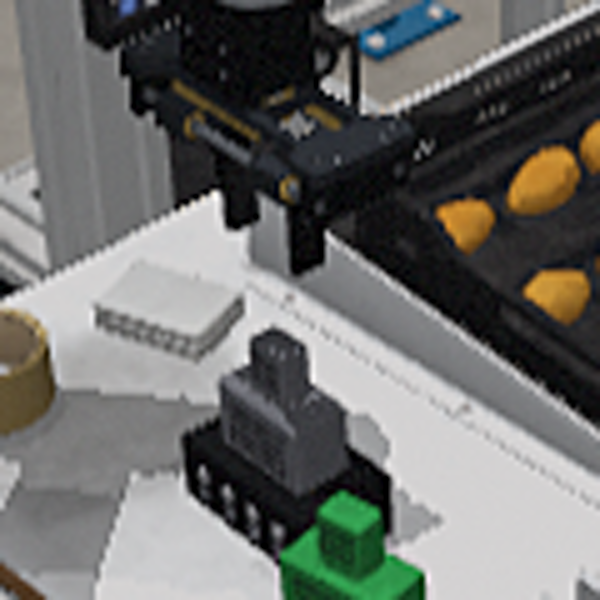

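Both fingertips, at about (240,225) and (308,270) in the crop, are above the tab and to either side of it. I'll go down with the fingers straddling the tab.

Request:
step_arm --commands '[0.003, 0.1, -0.012, 0, 0, 0, 0.38, 0.003, 0.2, -0.012, 0, 0, 0, 0.38, 0.003, 0.3, -0.012, 0, 0, 0, 0.38, 0.003, 0.4, -0.012, 0, 0, 0, 0.38, 0.003, 0.405, -0.012, 0, 0, 0, 0.38]'

```text
t: 1.8
eef_pos: [0.4707, 0.1571, 0.2953]
tool_rot: [-0.047, -2.187, 2.199]
wrist_force: [-0.1, -0.6, 0.0]
opening: 0.0539
```

```bash
python3 g.py .472 .157 .298;python3 - <<'E'
from plant import *
from h import *
crop(camera("scene"),180,120,300,240,5,"pics/s3.png")
E
```

```text
t 1.8 pos [0.4707 0.1571 0.2953] f [-0.1 -0.6  0. ] op 0.0539 zdir [-0.049 -0.999  0.005]
shift [-0.0052 -0.011   0.0004] turn [-0.0017 -0.0014  0.0022]
```

View pics/s3.png

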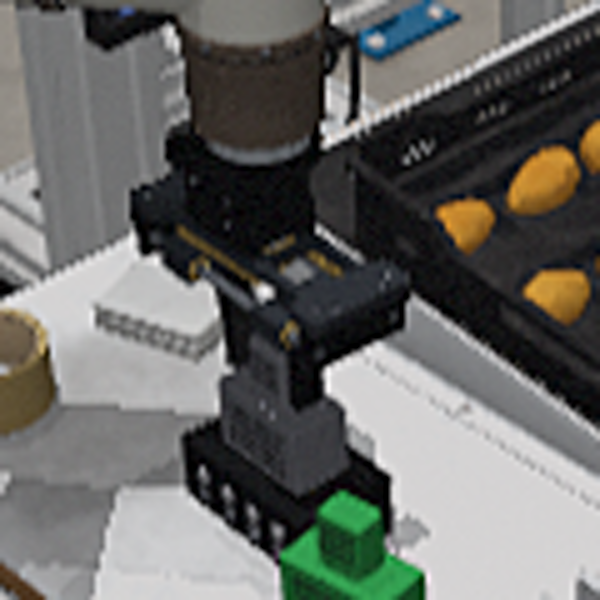

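Request:
step_arm --commands '[-0.005, -0.01, 0.01, -0.002, -0.001, 0.002, 0.38, -0.005, -0.012, 0.02, -0.002, -0.001, 0.002, 0.38, -0.005, -0.012, 0.03, -0.002, -0.001, 0.002, 0.38, -0.005, -0.012, 0.04, -0.002, -0.001, 0.002, 0.38, -0.005, -0.012, 0.044, -0.002, -0.001, 0.002, 0.38]'

```text
t: 2.35
eef_pos: [0.4724, 0.1468, 0.3009]
tool_rot: [-0.056, -2.206, 2.195]
wrist_force: [-2.4, 5.4, 2.7]
opening: 0.054
```

Request:
step_arm --commands '[0, 0.004, 0.01, 0, 0, 0, 0.38, 0, 0.004, 0.02, 0, 0, 0, 0.38, 0, 0.004, 0.024, 0, 0, 0, 0.38]'

```text
t: 2.65
eef_pos: [0.4727, 0.1435, 0.3014]
tool_rot: [-0.062, -2.219, 2.188]
wrist_force: [-5.8, 15.6, 5.3]
opening: 0.0539
```

```bash
python3 g.py .472 .157 .298
```

```text
t 2.65 pos [0.4727 0.1435 0.3014] f [-5.8 15.6  5.3] op 0.0539 zdir [-0.045 -0.999 -0.014]
shift [ 0.0055  0.0142 -0.0534] turn [ 0.0045 -0.0002 -0.0033]
```

Request:
step_arm --commands '[0, 0.008, 0.006, 0.004, 0, -0.003, 0.38, 0, 0.008, 0.012, 0.004, 0, -0.003, 0.38, 0, 0.008, 0.016, 0.004, 0, -0.003, 0.38]'

```text
t: 2.95
eef_pos: [0.4737, 0.1432, 0.3014]
tool_rot: [-0.059, -2.217, 2.189]
wrist_force: [-6.3, 18.8, 5.8]
opening: 0.0541
```

```bash
cat >> g.py <<'E'
s=sense();M=R.from_rotvec(s["tool_rot"]).as_matrix()
print("grasp",(s["eef_pos"]+.164*M[:,1]).round(4),"tip",(s["eef_pos"]+.182*M[:,1]).round(4))
E
python3 g.py .472 .157 .298;  python3 - <<'E'
from plant import *
from h import *
crop(camera("scene"),180,120,300,240,5,"pics/s4.png")
E
```

```text
t 2.95 pos [0.4737 0.1432 0.3014] f [-6.3 18.8  5.8] op 0.0541 zdir [-0.045 -0.999 -0.013]
shift [ 0.0092  0.0141 -0.0545] turn [ 0.0041  0.0001 -0.0027]
grasp [0.4752 0.1453 0.1374] tip [0.4753 0.1455 0.1194]
```

View pics/s4.png

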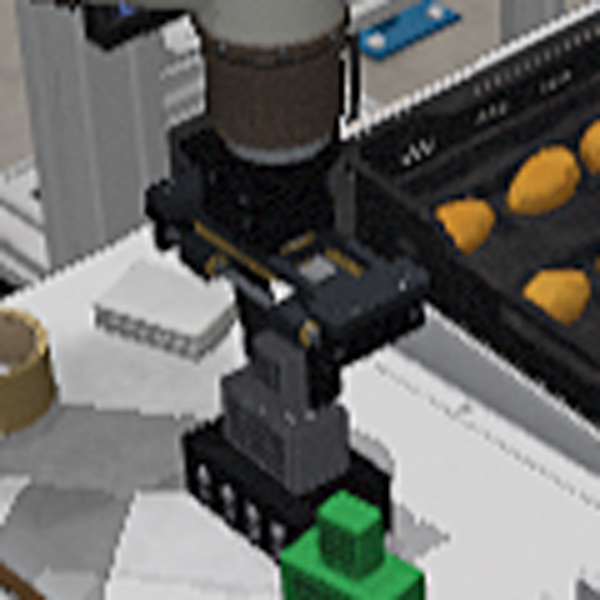

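Request:
step_arm --commands '[0.008, -0.008, 0.01, 0.004, 0, -0.003, 0.38, 0.008, -0.008, 0.016, 0.004, 0, -0.003, 0.38, 0.008, -0.008, 0.02, 0.004, 0, -0.003, 0.38, 0.008, -0.008, 0.024, 0.004, 0, -0.003, 0.38]'

```text
t: 3.4
eef_pos: [0.4727, 0.1411, 0.305]
tool_rot: [-0.057, -2.216, 2.19]
wrist_force: [-3.2, 17.4, 3.3]
opening: 0.0542
```

```bash
python3 g.py .472 .157 .298
```

```text
t 3.4 pos [0.4727 0.1411 0.305 ] f [-3.2 17.4  3.3] op 0.0542 zdir [-0.044 -0.999 -0.012]
shift [ 0.0058  0.0286 -0.0632] turn [ 0.0038  0.0004 -0.0024]
grasp [0.474  0.1429 0.141 ] tip [0.4742 0.1431 0.123 ]
```

Request:
step_arm --commands '[0.006, 0.004, 0.01, 0.004, 0, -0.003, 0.38, 0.006, 0.004, 0.02, 0.004, 0, -0.003, 0.38, 0.006, 0.004, 0.03, 0.004, 0, -0.003, 0.38, 0.006, 0.004, 0.03, 0.004, 0, -0.003, 0.38]'

```text
t: 3.8
eef_pos: [0.4728, 0.1376, 0.3069]
tool_rot: [-0.057, -2.217, 2.193]
wrist_force: [-4.2, 14.0, 8.6]
opening: 0.0542
```

```bash
python3 g.py .472 .157 .298
```

```text
t 3.8 pos [0.4728 0.1376 0.3069] f [-4.2 14.   8.6] op 0.0542 zdir [-0.042 -0.999 -0.011]
shift [ 0.0068  0.0364 -0.0769] turn [ 0.0036  0.0009 -0.0029]
grasp [0.4744 0.1394 0.1429] tip [0.4745 0.1396 0.1249]
```

Request:
step_arm --commands '[0.006, 0.0, 0.01, 0.003, 0, -0.003, 0.38, 0.006, 0.0, 0.02, 0.003, 0, -0.003, 0.38, 0.006, 0.0, 0.026, 0.003, 0, -0.003, 0.38]'

```text
t: 4.1
eef_pos: [0.4724, 0.134, 0.3088]
tool_rot: [-0.055, -2.217, 2.192]
wrist_force: [-3.1, 14.1, 5.0]
opening: 0.0542
```

```bash
python3 g.py .472 .157 .298;  python3 - <<'E'
from plant import *
from h import *
crop(camera("scene"),180,120,300,240,5,"pics/s5.png")
E
```

```text
t 4.1 pos [0.4724 0.134  0.3088] f [-3.1 14.1  5. ] op 0.0542 zdir [-0.041 -0.999 -0.011]
shift [ 0.0057  0.0443 -0.0914] turn [ 0.0036  0.0012 -0.0025]
grasp [0.4738 0.1358 0.1448] tip [0.4739 0.136  0.1268]
```

View pics/s5.png

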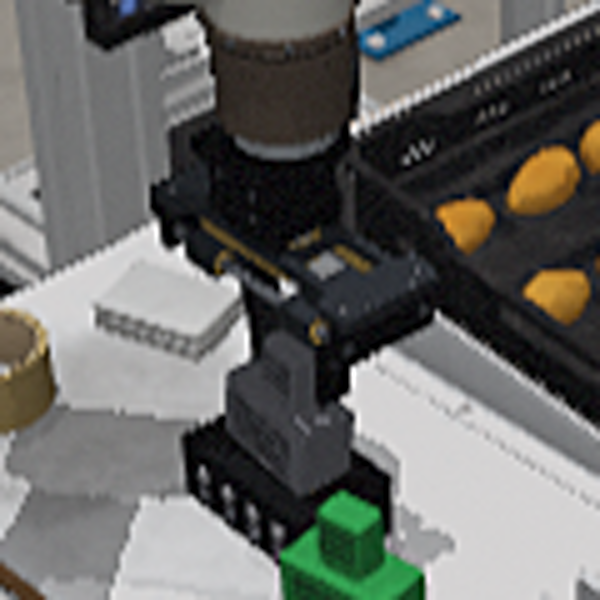

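The module now leans slightly toward -y: the tab has shifted right in the crop and the +y pin is up. I'll rock it back the other way.

Request:
step_arm --commands '[0.004, 0.0, -0.03, 0.003, 0.001, -0.003, 0.38, 0.004, 0.01, -0.055, 0.003, 0.001, -0.003, 0.38, 0.004, 0.014, -0.065, 0.003, 0.001, -0.003, 0.38, 0.004, 0.014, -0.075, 0.003, 0.001, -0.003, 0.38, 0.004, 0.014, -0.085, 0.003, 0.001, -0.003, 0.38]'

```text
t: 4.65
eef_pos: [0.4722, 0.1551, 0.3052]
tool_rot: [-0.046, -2.199, 2.197]
wrist_force: [-0.2, -0.9, -0.4]
opening: 0.0537
```

```bash
python3 g.py .472 .157 .298;  python3 - <<'E'
from plant import *
from h import *
crop(camera("scene"),180,120,300,240,5,"pics/s6.png")
E
```

```text
t 4.65 pos [0.4722 0.1551 0.3052] f [-0.2 -0.9 -0.4] op 0.0537 zdir [-0.045 -0.999 -0.001]
shift [ 0.0009  0.0287 -0.0077] turn [0.0003 0.0001 0.0008]
grasp [0.4717 0.1552 0.1412] tip [0.4717 0.1552 0.1232]
```

View pics/s6.png

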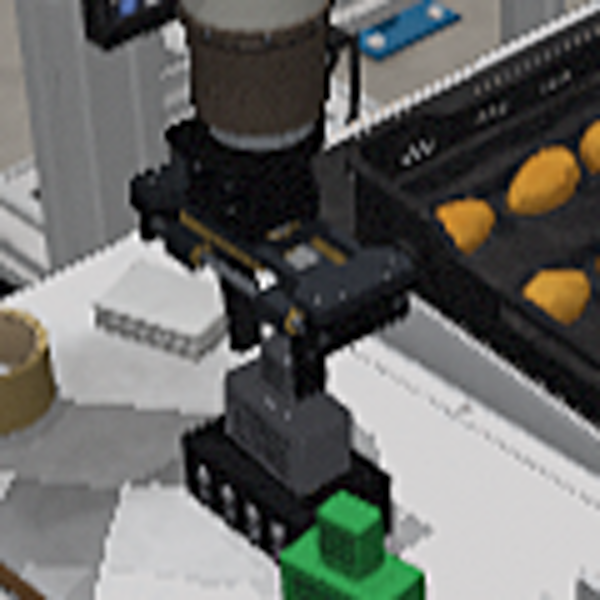

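Request:
step_arm --commands '[0.0, 0.002, -0.01, 0, 0, 0, 0.38, 0.0, 0.002, -0.02, 0, 0, 0, 0.38, 0.0, 0.002, -0.03, 0, 0, 0, 0.38, 0.0, 0.002, -0.035, 0, 0, 0, 0.38, 0, 0, -0.04, 0, 0, 0, 0.38]'

```text
t: 5.2
eef_pos: [0.472, 0.163, 0.3053]
tool_rot: [-0.042, -2.189, 2.202]
wrist_force: [-0.5, -9.8, 5.4]
opening: 0.0542
```

```bash
python3 g.py .472 .157 .298
```

```text
t 5.2 pos [0.472  0.163  0.3053] f [-0.5 -9.8  5.4] op 0.0542 zdir [-0.045 -0.999  0.006]
shift [-0.0012  0.0295  0.024 ] turn [-0.0019  0.0001  0.0021]
grasp [0.4709 0.1621 0.1414] tip [0.4708 0.162  0.1234]
```

Request:
step_arm --commands '[-0.001, -0.004, -0.01, -0.002, 0, 0.002, 0.38, -0.001, -0.004, -0.02, -0.002, 0, 0.002, 0.38, -0.001, -0.006, -0.03, -0.002, 0, 0.002, 0.38, -0.001, -0.006, -0.035, -0.002, 0, 0.002, 0.38]'

```text
t: 5.6
eef_pos: [0.4722, 0.1704, 0.3067]
tool_rot: [-0.045, -2.192, 2.202]
wrist_force: [0.5, -9.7, 3.0]
opening: 0.0538
```

```bash
python3 g.py .472 .157 .298
```

```text
t 5.6 pos [0.4722 0.1704 0.3067] f [ 0.5 -9.7  3. ] op 0.0538 zdir [-0.045 -0.999  0.005]
shift [-0.0018  0.0349  0.0535] turn [-0.0015  0.0001  0.0011]
grasp [0.4716 0.1697 0.1427] tip [0.4715 0.1696 0.1247]
```

Request:
step_arm --commands '[-0.002, -0.006, -0.01, -0.002, 0, 0.001, 0.38, -0.002, -0.01, -0.02, -0.002, 0, 0.001, 0.38, -0.002, -0.014, -0.03, -0.002, 0, 0.001, 0.38, -0.002, -0.014, -0.036, -0.002, 0, 0.001, 0.38]'

```text
t: 6.0
eef_pos: [0.472, 0.1768, 0.309]
tool_rot: [-0.042, -2.187, 2.203]
wrist_force: [0.4, -12.8, 2.4]
opening: 0.0542
```

```bash
python3 g.py .472 .157 .298;  python3 - <<'E'
from plant import *
from h import *
crop(camera("scene"),180,120,300,240,5,"pics/s7.png")
E
```

```text
t 6.0 pos [0.472  0.1768 0.309 ] f [  0.4 -12.8   2.4] op 0.0542 zdir [-0.045 -0.999  0.008]
shift [-0.004   0.0445  0.0787] turn [-0.0024 -0.0001  0.0023]
grasp [0.4707 0.1756 0.145 ] tip [0.4706 0.1755 0.127 ]
```

View pics/s7.png

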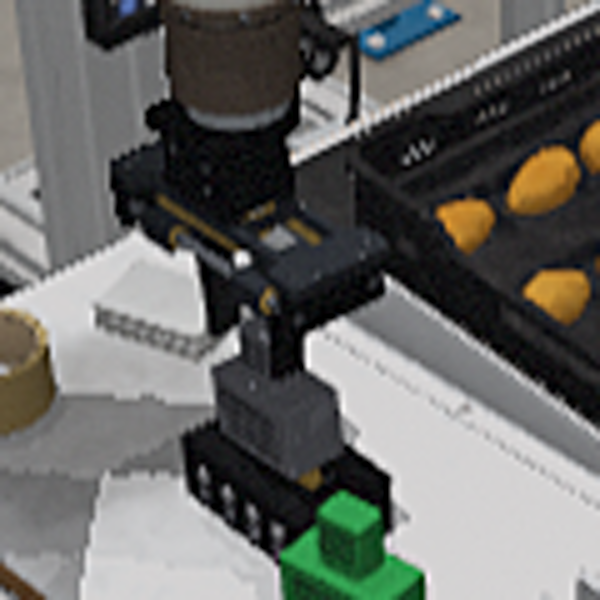

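A brass pin shows on the -y side at about (312,478), so end_b is rising. I'll push a little more to get its second click.

Request:
step_arm --commands '[-0.003, -0.006, -0.01, -0.002, 0, 0.001, 0.38, -0.003, -0.01, -0.02, -0.002, 0, 0.001, 0.38, -0.003, -0.01, -0.028, -0.002, 0, 0.001, 0.38]'

```text
t: 6.35
eef_pos: [0.4726, 0.1823, 0.311]
tool_rot: [-0.042, -2.188, 2.201]
wrist_force: [-0.0, -8.3, 3.0]
opening: 0.054
```

```bash
python3 g.py .472 .157 .298
```

```text
t 6.35 pos [0.4726 0.1823 0.311 ] f [-0.  -8.3  3. ] op 0.054 zdir [-0.046 -0.999  0.006]
shift [-0.0025  0.0526  0.101 ] turn [-0.002  -0.0002  0.0023]
grasp [0.4714 0.1813 0.147 ] tip [0.4712 0.1812 0.129 ]
```

Request:
step_arm --commands '[-0.002, 0.0, 0.03, -0.002, 0, 0.001, 0.38, -0.002, 0, 0.055, -0.002, 0, 0.001, 0.38, -0.002, 0.0, 0.065, -0.002, 0, 0.001, 0.38, -0.002, 0.0, 0.075, -0.002, 0, 0.001, 0.38, -0.002, 0.0, 0.08, -0.002, 0, 0.001, 0.38]'

```text
t: 6.85
eef_pos: [0.4727, 0.1631, 0.3116]
tool_rot: [-0.049, -2.201, 2.194]
wrist_force: [-0.7, 5.2, 0.4]
opening: 0.0541
```

```bash
python3 g.py .472 .157 .298;  python3 - <<'E'
from plant import *
from h import *
crop(camera("scene"),180,120,300,240,5,"pics/s8.png")
E
```

```text
t 6.85 pos [0.4727 0.1631 0.3116] f [-0.7  5.2  0.4] op 0.0541 zdir [-0.046 -0.999 -0.003]
shift [0.0016 0.0544 0.0246] turn [ 0.001  -0.0002  0.0004]
grasp [0.4725 0.1636 0.1476] tip [0.4725 0.1637 0.1296]
```

View pics/s8.png

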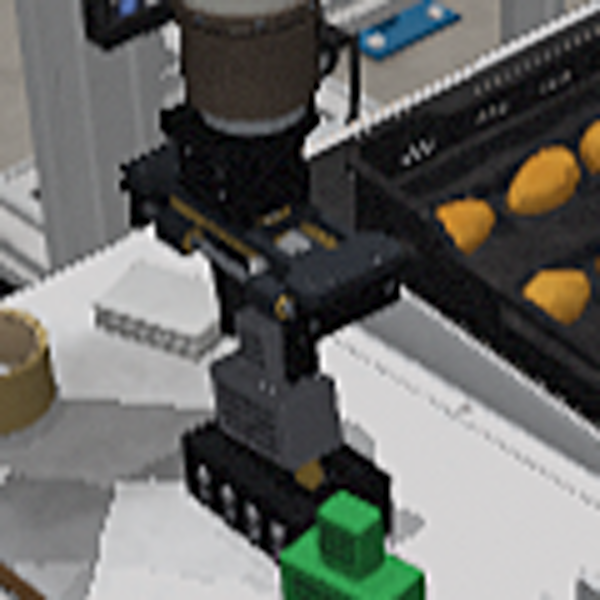

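The lean toward +y held with end_b caught. Now I'll push toward -y to lift end_a past it.

Request:
step_arm --commands '[0.001, 0.0, 0.01, 0.001, 0, 0, 0.38, 0.001, 0, 0.02, 0.001, 0, 0, 0.38, 0.001, 0, 0.03, 0.001, 0, 0, 0.38, 0.001, -0.002, 0.038, 0.001, 0, 0, 0.38, 0.001, -0.004, 0.045, 0.001, 0, 0, 0.38]'

```text
t: 7.4
eef_pos: [0.4734, 0.1541, 0.3147]
tool_rot: [-0.055, -2.209, 2.195]
wrist_force: [0.1, 9.6, 4.9]
opening: 0.0544
```

```bash
python3 g.py .472 .157 .298
```

```text
t 7.4 pos [0.4734 0.1541 0.3147] f [0.1 9.6 4.9] op 0.0544 zdir [-0.044 -0.999 -0.007]
shift [ 0.0064  0.0669 -0.0111] turn [ 0.0021  0.0003 -0.0019]
grasp [0.4744 0.1551 0.1507] tip [0.4745 0.1552 0.1327]
```

Request:
step_arm --commands '[0.006, 0.002, 0.01, 0.002, 0, -0.001, 0.38, 0.006, 0.002, 0.02, 0.002, 0, -0.001, 0.38, 0.006, 0.002, 0.03, 0.002, 0, -0.001, 0.38, 0.006, 0, 0.04, 0.002, 0, -0.001, 0.38, 0.006, 0, 0.045, 0.002, 0, -0.001, 0.38]'

```text
t: 7.9
eef_pos: [0.4722, 0.1443, 0.3155]
tool_rot: [-0.056, -2.209, 2.197]
wrist_force: [-0.4, 9.5, 2.4]
opening: 0.0541
```

```bash
python3 g.py .472 .157 .298;  python3 - <<'E'
from plant import *
from h import *
crop(camera("scene"),180,120,300,240,5,"pics/s9.png")
E
```

```text
t 7.9 pos [0.4722 0.1443 0.3155] f [-0.4  9.5  2.4] op 0.0541 zdir [-0.044 -0.999 -0.006]
shift [ 0.0035  0.0703 -0.0505] turn [ 0.0018  0.0004 -0.0023]
grasp [0.4734 0.1451 0.1515] tip [0.4736 0.1452 0.1335]
```

View pics/s9.png

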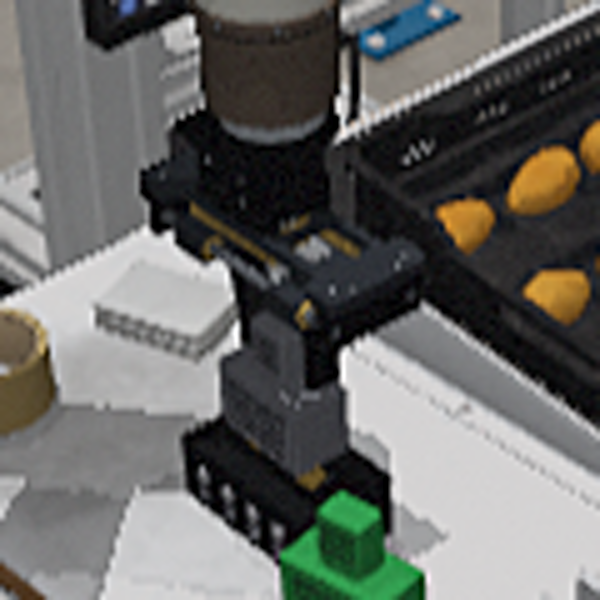

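It's about level now, with both pins partly out. I'll keep pushing for end_a's third click.

Request:
step_arm --commands '[0.004, 0, 0.01, 0.002, 0, -0.002, 0.38, 0.004, -0.004, 0.02, 0.002, 0, -0.002, 0.38, 0.004, -0.008, 0.03, 0.002, 0, -0.002, 0.38, 0.004, -0.01, 0.04, 0.002, 0, -0.002, 0.38]'

```text
t: 8.35
eef_pos: [0.4717, 0.1357, 0.3189]
tool_rot: [-0.053, -2.206, 2.199]
wrist_force: [0.5, 1.9, 1.7]
opening: 0.0539
```

```bash
python3 g.py .472 .157 .298
```

```text
t 8.35 pos [0.4717 0.1357 0.3189] f [0.5 1.9 1.7] op 0.0539 zdir [-0.043 -0.999 -0.003]
shift [ 0.0027  0.084  -0.0848] turn [ 0.0011  0.0007 -0.0017]
grasp [0.4726 0.1363 0.1549] tip [0.4727 0.1363 0.1369]
```

```bash
python3 - <<'E'
from plant import *
from h import *
crop(camera("scene"),180,120,300,240,5,"pics/s10.png")
E
```

```text
(no output)
```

View pics/s10.png

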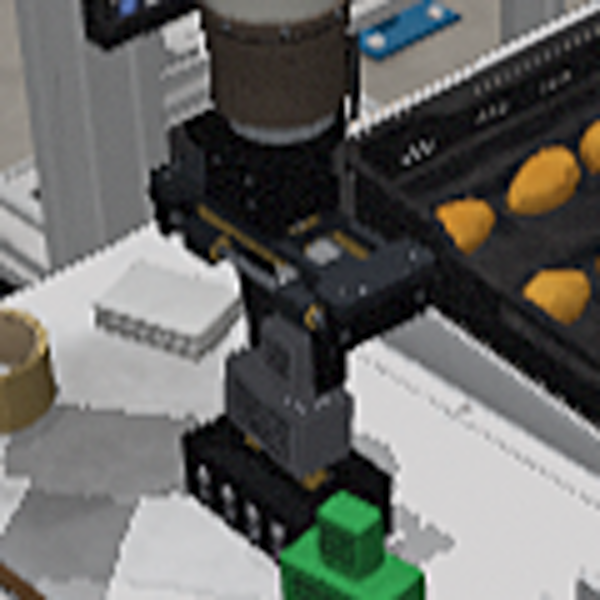

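Request:
step_arm --commands '[0.002, 0, 0.008, 0.001, 0, -0.002, 0.38, 0.002, 0, 0.014, 0.001, 0, -0.002, 0.38]'

```text
t: 8.6
eef_pos: [0.4704, 0.1308, 0.3186]
tool_rot: [-0.043, -2.194, 2.201]
wrist_force: [0.4, 1.9, 2.3]
opening: 0.0541
```

Request:
step_arm --commands '[0.002, 0, -0.03, 0.001, 0.0, -0.001, 0.38, 0.002, 0, -0.06, 0.001, 0, -0.001, 0.38, 0.002, 0, -0.075, 0.001, 0, -0.001, 0.38, 0.002, 0, -0.085, 0.001, 0, -0.001, 0.38, 0.002, 0, -0.09, 0.001, 0, -0.001, 0.38]'

```text
t: 9.1
eef_pos: [0.4707, 0.1534, 0.3183]
tool_rot: [-0.038, -2.187, 2.204]
wrist_force: [0.1, -2.8, 0.6]
opening: 0.0543
```

```bash
python3 g.py .472 .157 .298;python3 - <<'E'
from plant import *
from h import *
crop(camera("scene"),180,120,300,240,5,"pics/s11.png")
E
```

```text
t 9.1 pos [0.4707 0.1534 0.3183] f [ 0.1 -2.8  0.6] op 0.0543 zdir [-0.043 -0.999  0.008]
shift [-0.0054  0.0809 -0.0151] turn [-0.0025  0.0007  0.0027]
grasp [0.4692 0.1522 0.1543] tip [0.4691 0.1521 0.1363]
```

View pics/s11.png

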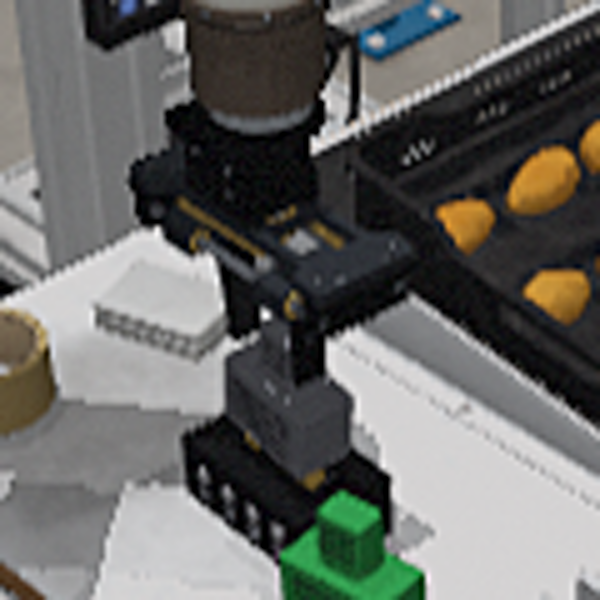

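The lean toward -y held. Now the last rock toward +y, to lift end_b to its third click and level the module.

Request:
step_arm --commands '[-0.005, 0, -0.01, -0.002, 0, 0.002, 0.38, -0.005, 0, -0.02, -0.002, 0, 0.002, 0.38, -0.005, -0.002, -0.03, -0.002, 0, 0.002, 0.38, -0.005, -0.004, -0.04, -0.002, 0, 0.002, 0.38, -0.005, -0.004, -0.05, -0.002, 0, 0.002, 0.38]'

```text
t: 9.65
eef_pos: [0.4721, 0.1641, 0.3195]
tool_rot: [-0.042, -2.19, 2.205]
wrist_force: [-0.5, -10.3, 4.9]
opening: 0.0542
```

```bash
python3 g.py .472 .157 .298
```

```text
t 9.65 pos [0.4721 0.1641 0.3195] f [ -0.5 -10.3   4.9] op 0.0542 zdir [-0.043 -0.999  0.007]
shift [-0.0013  0.0864  0.0277] turn [-0.0022  0.0007  0.0015]
grasp [0.4713 0.163  0.1556] tip [0.4712 0.1629 0.1376]
```

Request:
step_arm --commands '[-0.002, 0, -0.01, -0.002, 0, 0.001, 0.38, -0.002, 0, -0.02, -0.002, 0, 0.001, 0.38, -0.002, -0.002, -0.03, -0.002, 0, 0.001, 0.38, -0.002, -0.004, -0.038, -0.002, 0, 0.001, 0.38]'

```text
t: 10.05
eef_pos: [0.4731, 0.1738, 0.3206]
tool_rot: [-0.046, -2.199, 2.199]
wrist_force: [0.7, -1.9, 1.1]
opening: 0.0539
```

```bash
python3 g.py .472 .157 .298;python3 - <<'E'
from plant import *
from h import *
crop(camera("scene"),180,120,300,240,5,"pics/s12.png")
E
```

```text
t 10.05 pos [0.4731 0.1738 0.3206] f [ 0.7 -1.9  1.1] op 0.0539 zdir [-0.043 -0.999  0.   ]
shift [0.0013 0.0905 0.0672] turn [-0.0001  0.0006  0.0004]
grasp [0.4729 0.1737 0.1566] tip [0.4728 0.1737 0.1386]
```

View pics/s12.png

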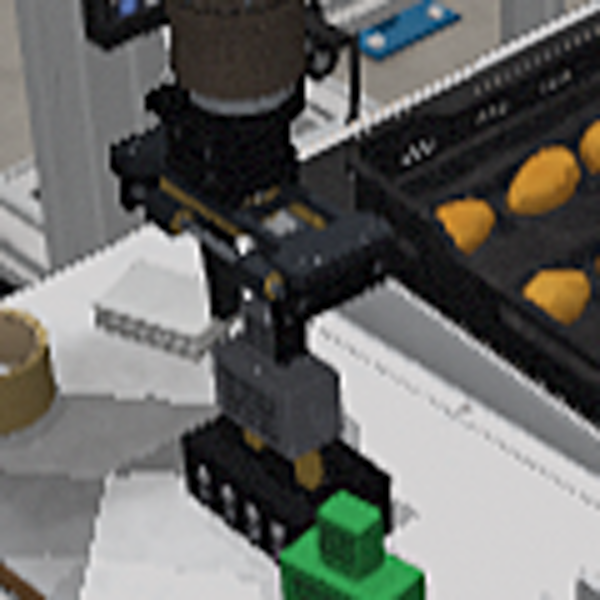

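Both pins show and the resistance has dropped to about 2 N. I'll centre the gripper and grip the tab.

Request:
step_arm --commands '[0.001, 0, 0.03, 0, 0, 0, 0.38, 0.001, 0.008, 0.055, 0, 0, 0, 0.38, 0.001, 0.014, 0.064, 0, 0, 0, 0.38, 0.001, 0.014, 0.064, 0, 0, 0, 0.38]'

```text
t: 10.5
eef_pos: [0.4721, 0.1576, 0.3168]
tool_rot: [-0.046, -2.198, 2.199]
wrist_force: [0.1, -0.5, 0.1]
opening: 0.0539
```

```bash
python3 g.py .472 .157 .298;python3 - <<'E'
from plant import *
from h import *
crop(camera("scene"),180,120,300,240,5,"pics/s13.png")
E
```

```text
t 10.5 pos [0.4721 0.1576 0.3168] f [ 0.1 -0.5  0.1] op 0.0539 zdir [-0.043 -0.999  0.   ]
shift [0.0002 0.0753 0.0024] turn [-0.0001  0.0005  0.0005]
grasp [0.4719 0.1575 0.1528] tip [0.4718 0.1575 0.1348]
```

View pics/s13.png

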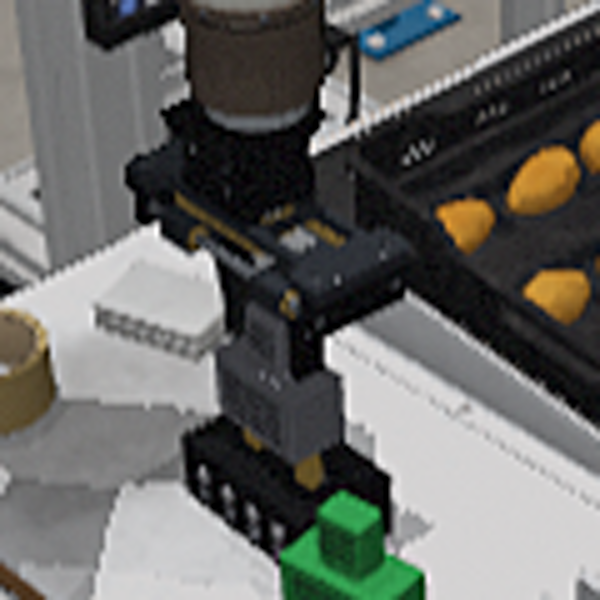

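Request:
step_arm --commands '[0, 0, 0, 0, 0, 0, 0.5, 0, 0, 0, 0, 0, 0, 0.6, 0, 0, 0, 0, 0, 0, 0.75, 0, 0, 0, 0, 0, 0, 0.8, 0, 0, 0, 0, 0, 0, 0.8]' --newtons 20

```text
t: 11.05
eef_pos: [0.4723, 0.158, 0.3171]
tool_rot: [-0.047, -2.2, 2.199]
wrist_force: [-0.6, 0.1, -0.3]
opening: 0.0338
```

```bash
python3 g.py .472 .157 .328;python3 - <<'E'
from plant import *
from h import *
crop(camera("scene"),180,120,300,240,5,"pics/s14.png")
E
```

```text
t 11.05 pos [0.4723 0.158  0.3171] f [-0.6  0.1 -0.3] op 0.0338 zdir [-0.043 -0.999 -0.   ]
shift [ 0.0011 -0.0437  0.0041] turn [0.0001 0.0006 0.0002]
grasp [0.4722 0.1581 0.1531] tip [0.4722 0.1581 0.1351]
```

View pics/s14.png

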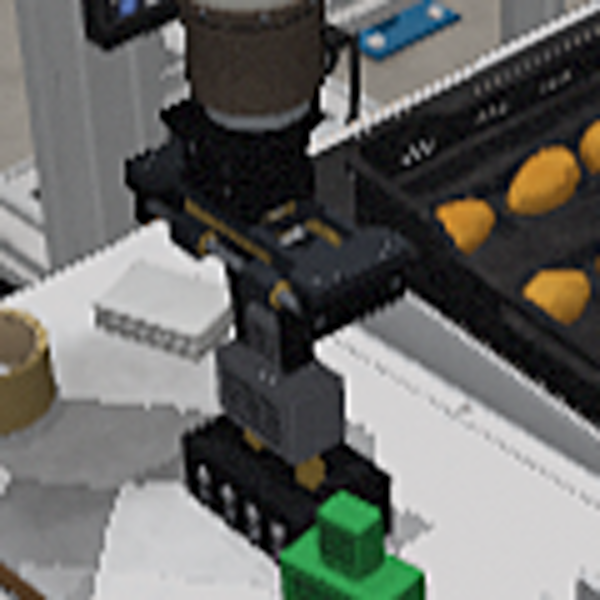

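The tab is gripped at 33.8 mm and the module is level. I'll start with a small, slow lift.

Request:
step_arm --commands '[0, -0.01, 0.0, 0, 0, 0, 0.8, 0, -0.02, 0, 0, 0, 0, 0.8, 0, -0.03, 0, 0, 0, 0, 0.8]'

```text
t: 11.4
eef_pos: [0.472, 0.1578, 0.3243]
tool_rot: [-0.045, -2.198, 2.199]
wrist_force: [-0.5, 0.3, -1.8]
opening: 0.0339
```

Request:
step_arm --commands '[0, -0.05, 0.0, 0, 0, 0, 0.8, 0, -0.12, 0, 0, 0, 0, 0.8, 0, -0.25, 0, 0, 0, 0, 0.8, 0, -0.38, 0, 0, 0, 0, 0.8, 0, -0.44, 0, 0, 0, 0, 0.8]'

```text
t: 11.9
eef_pos: [0.4724, 0.1578, 0.4376]
tool_rot: [-0.05, -2.203, 2.199]
wrist_force: [-0.2, 0.3, -2.6]
opening: 0.0341
```

```bash
python3 g.py .500 -.137 .42;python3 - <<'E'
from plant import *
from h import *
c=camera("scene");cv2.imwrite("pics/s15.png",c["image"][:,:,::-1])
E
```

```text
t 11.9 pos [0.4724 0.1578 0.4376] f [-0.2  0.3 -2.6] op 0.0341 zdir [-0.043 -0.999 -0.002]
shift [-0.1607  0.0687  1.1736] turn [ 0.0006  0.0007 -0.0007]
grasp [0.4728 0.1581 0.2736] tip [0.4728 0.1581 0.2556]
```

View pics/s15.png

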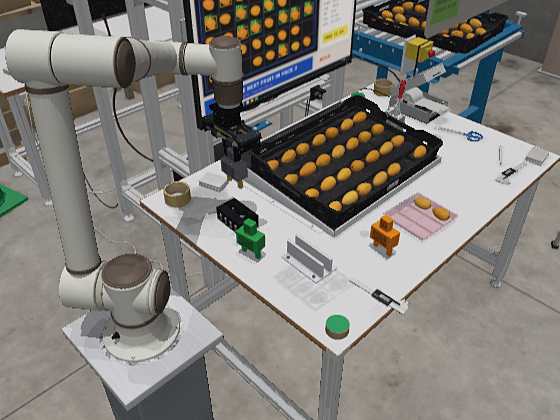

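The module is out, upright in the gripper, and the socket at (238,212) is empty. I'll carry it to above the rack.

Request:
step_arm --commands '[-0.02, 0, 0.12, 0, 0, 0, 0.8, -0.05, 0, 0.28, 0, 0, 0, 0.8, -0.08, 0, 0.46, 0, 0, 0, 0.8, -0.1, 0.0, 0.64, 0, 0, 0, 0.8, -0.12, 0, 0.8, 0, 0, 0, 0.8]'

```text
t: 12.45
eef_pos: [0.4935, -0.0451, 0.4377]
tool_rot: [-0.05, -2.204, 2.198]
wrist_force: [0.9, 0.8, -3.0]
opening: 0.0337
```

```bash
python3 g.py .500 -.137 .40
```

```text
t 12.45 pos [ 0.4935 -0.0451  0.4377] f [ 0.9  0.8 -3. ] op 0.0337 zdir [-0.043 -0.999 -0.003]
shift [-0.0415  0.1496  0.3668] turn [ 0.001   0.0006 -0.0009]
grasp [ 0.4939 -0.0446  0.2737] tip [ 0.494  -0.0445  0.2557]
```

Request:
step_arm --commands '[-0.012, 0.04, 0.12, 0, 0, 0, 0.8, -0.03, 0.1, 0.25, 0, 0, 0, 0.8, -0.041, 0.16, 0.34, 0.001, 0, -0.001, 0.8, -0.041, 0.22, 0.367, 0.001, 0, -0.001, 0.8, -0.041, 0.25, 0.367, 0.001, 0, -0.001, 0.8]'

```text
t: 12.95
eef_pos: [0.499, -0.138, 0.3723]
tool_rot: [-0.044, -2.196, 2.195]
wrist_force: [-1.1, 0.1, -3.1]
opening: 0.0339
```

```bash
python3 g.py .500 -.137 .375;python3 - <<'E'
from plant import *
from h import *
import pickle
c=camera("scene");crop(c,240,150,380,290,5,"pics/s16.png");d=camera("top");crop(d,270,170,400,260,6,"pics/t16.png")
pickle.dump((d,c),open("c1.pkl","wb"))
E
```

```text
t 12.95 pos [ 0.499  -0.138   0.3723] f [-1.1  0.1 -3.1] op 0.0339 zdir [-0.046 -0.999 -0.   ]
shift [-0.0036 -0.0108 -0.0042] turn [ 0.0001 -0.0002  0.0018]
grasp [ 0.4981 -0.1379  0.2083] tip [ 0.498  -0.1379  0.1903]
```

View pics/s16.png

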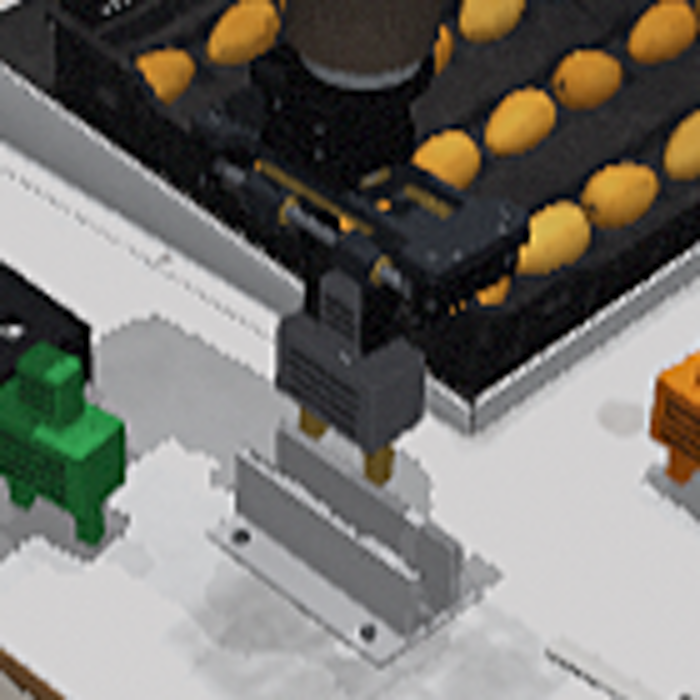

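View pics/t16.png

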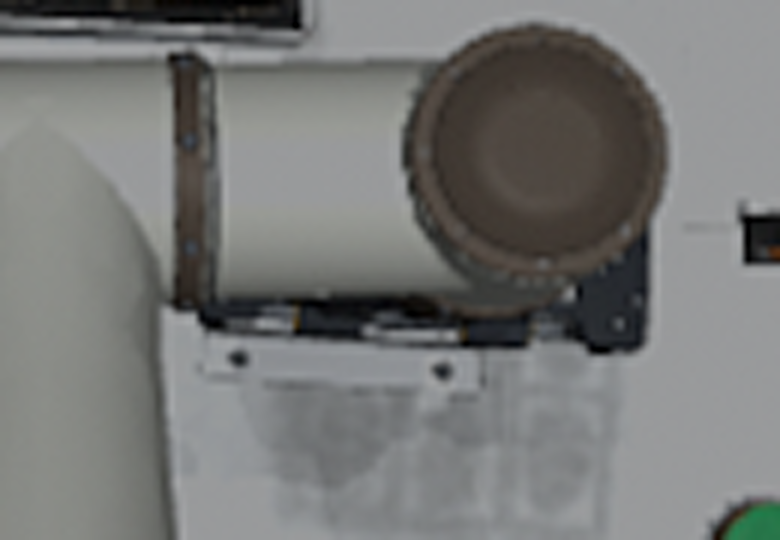

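```bash
python3 - <<'E'
from h import *
import pickle
from scipy.optimize import least_squares
t0,s0=pickle.load(open("c0.pkl","rb"));t1,s1=pickle.load(open("c1.pkl","rb"))
S=lambda a:np.array(a,float)/5+[200-.4,170-.4]
def fit(cam,pts,px,g,zf):
    def res(p):
        c,sn=np.cos(p[2]),np.sin(p[2])
        P=pts@np.array([[c,-sn,0],[sn,c,0],[0,0,1]]).T+[p[0],p[1],p[3] if zf else 0]
        return (proj(cam,P)-px).ravel()
    o=least_squares(res,g);print(o.x.round(4),np.round(o.fun.reshape(-1,2),1).tolist());return o.x
r=np.array([[-.022,.075,.058],[-.022,-.075,.058],[.013,-.075,.058],[.013,.075,.058]])
fit(s0,r,S([(436,354),(614,482),(657,455),(480,328)]),[.5,-.137,-.045],False)
S1=lambda a:np.array(a,float)/5+[240-.4,150-.4]
m=np.array([[-.022,.04,0],[-.022,-.04,0],[.022,-.04,0],[-.022,.04,.052],[-.022,-.04,.052],[.022,-.04,.052]])
fit(s1,m,S1([(278,388),(366,452),(420,408),(277,325),(368,392),(424,345)]),[.5,-.137,-.045,.13],True)
# overlay
def wire(c,p,pts,u0,v0,k,img,col,lines):
    cc,sn=np.cos(p[2]),np.sin(p[2])
    P=pts@np.array([[cc,-sn,0],[sn,cc,0],[0,0,1]]).T+[p[0],p[1],p[3]]
    q=((proj(c,P)-[u0,v0]+.5)*k).astype(int)
    for a,b in lines: cv2.line(img,tuple(map(int,q[a])),tuple(map(int,q[b])),col,1)
im=cv2.resize(s1["image"][150:290,240:380,::-1],None,fx=5,fy=5,interpolation=cv2.INTER_CUBIC)
rl=np.array([[x,y,.058] for x in(-.022,-.013,.013,.022) for y in(.075,-.075)])
wire(s1,[.501,-.137,-.045,0],rl,240,150,5,im,(0,0,255),[(0,1),(2,3),(4,5),(6,7)])
wire(s1,[.498,-.138,-.045,.129],m,240,150,5,im,(0,255,0),[(0,1),(1,2),(3,4),(4,5),(0,3),(1,4),(2,5)])
cv2.imwrite("pics/ov.png",im)
E
```

```text
[ 0.4991 -0.1395 -0.0414] [[0.1, -0.1], [0.1, 0.3], [-0.0, -0.1], [-0.2, -0.1]]
[ 0.569  -0.0711 -0.0006  0.0498] [[-0.5, -0.0], [0.6, -0.6], [-0.4, 1.5], [-0.1, -0.3], [0.9, -1.6], [-0.5, 1.1]]
```

View pics/ov.png

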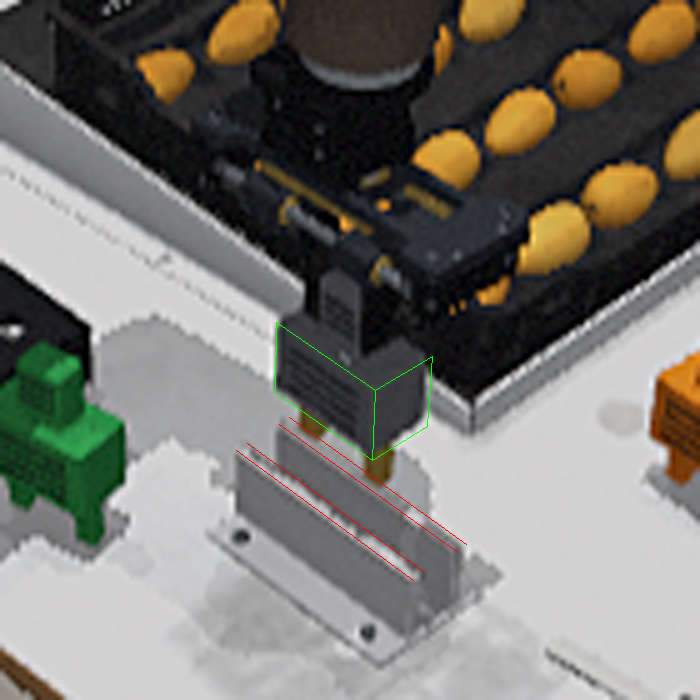

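Request:
step_arm --commands '[-0.002, 0.04, 0.0, 0, 0, 0.002, 0.8, -0.002, 0.08, 0, 0, 0, 0.002, 0.8, -0.002, 0.1, 0, 0, 0, 0.002, 0.8, -0.002, 0.1, 0, 0, 0, 0.002, 0.8]'

```text
t: 13.45
eef_pos: [0.4996, -0.1365, 0.3476]
tool_rot: [-0.047, -2.2, 2.2]
wrist_force: [0.1, -0.4, -2.6]
opening: 0.0339
```

```bash
python3 g.py .4995 -.138 .3;python3 - <<'E'
from plant import *
from h import *
import pickle
from scipy.optimize import least_squares
t1,s1=pickle.load(open("c1.pkl","rb"))
m=np.array([[-.022,.04,0],[-.022,-.04,0],[.022,-.04,0],[-.022,.04,.052],[-.022,-.04,.052],[.022,-.04,.052]])
px=np.array([(278,388),(366,452),(420,408),(277,325),(368,392),(424,345)])/5+[240-.4,150-.4]
c,sn=np.cos(-.045),np.sin(-.045);Q=m@np.array([[c,-sn,0],[sn,c,0],[0,0,1]]).T
o=least_squares(lambda p:(proj(s1,Q+[p[0],p[1],.129])-px).ravel(),[.5,-.137]);print(o.x,o.fun.round(1))
c=camera("scene");crop(c,270,185,350,265,9,"pics/s17.png")
E
```

```text
t 13.45 pos [ 0.4996 -0.1365  0.3476] f [ 0.1 -0.4 -2.6] op 0.0339 zdir [-0.043 -0.999 -0.   ]
shift [0.0003 0.1903 0.0062] turn [ 0.0001  0.0007 -0.    ]
grasp [ 0.4996 -0.1364  0.1836] tip [ 0.4996 -0.1364  0.1656]
[ 0.50024338 -0.13272657] [-1.4 -0.5  0.4  0.4  0.6  2.3 -0.9 -1.8  0.6 -1.6  0.6  1. ]
```

View pics/s17.png

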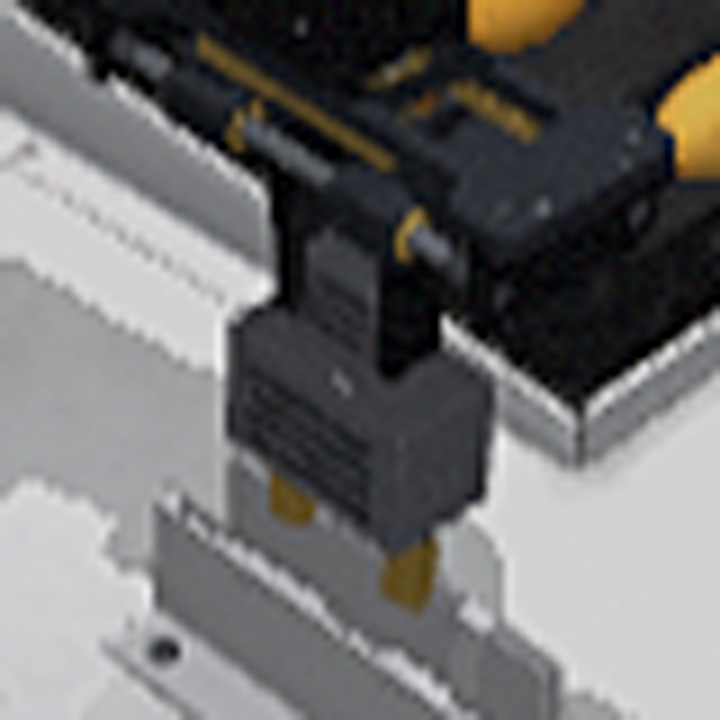

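The pins hang above the gap between the rails. I'll lower it and watch the force.

Request:
step_arm --commands '[0.0, 0.02, 0.005, 0, 0, 0, 0.8, 0, 0.04, 0.005, 0, 0, 0, 0.8, 0, 0.06, 0.005, 0, 0, 0, 0.8, 0, 0.08, 0.005, 0, 0, 0, 0.8]'

```text
t: 13.9
eef_pos: [0.4998, -0.1379, 0.3277]
tool_rot: [-0.049, -2.2, 2.2]
wrist_force: [0.3, -0.4, -2.4]
opening: 0.034
```

```bash
python3 g.py .4995 -.138 .301;python3 - <<'E'
from plant import *
from h import *
c=camera("scene");crop(c,270,185,350,265,9,"pics/s18.png")
E
```

```text
t 13.9 pos [ 0.4998 -0.1379  0.3277] f [ 0.3 -0.4 -2.4] op 0.034 zdir [-0.043 -0.999 -0.   ]
shift [0.0013 0.1067 0.0004] turn [ 0.      0.0006 -0.0004]
grasp [ 0.5    -0.1379  0.1637] tip [ 0.5    -0.1379  0.1457]
```

View pics/s18.png

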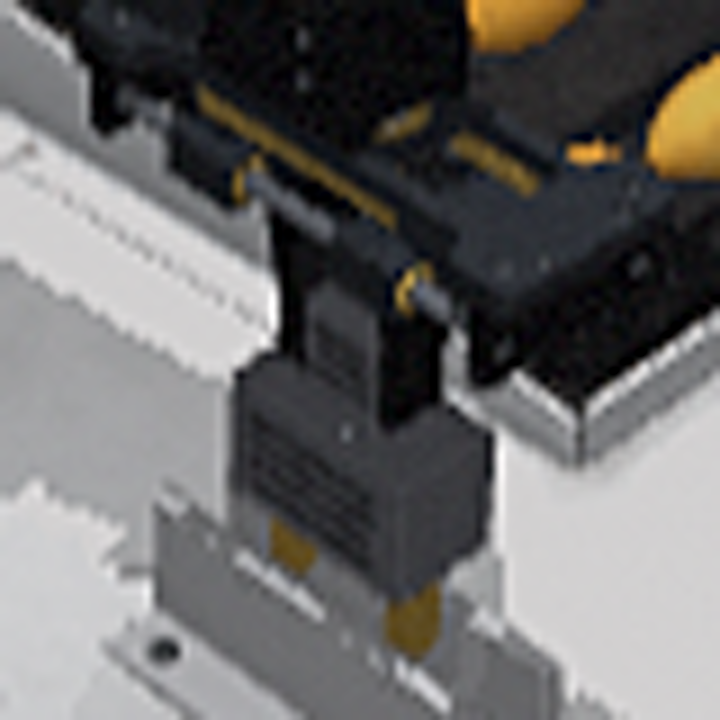

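Request:
step_arm --commands '[0.001, 0.02, 0, 0, 0, 0, 0.8, 0.001, 0.04, 0, 0, 0, 0, 0.8, 0.001, 0.06, 0, 0, 0, 0, 0.8, 0.001, 0.08, 0, 0, 0, 0, 0.8, 0.001, 0.092, 0, 0, 0, 0, 0.8]'

```text
t: 14.45
eef_pos: [0.4991, -0.1378, 0.3031]
tool_rot: [-0.046, -2.199, 2.199]
wrist_force: [0.1, -0.7, -2.5]
opening: 0.0336
```

```bash
python3 g.py .4995 -.138 .301;python3 - <<'E'
from plant import *
from h import *
c=camera("scene");crop(c,270,185,350,265,9,"pics/s19.png")
E
```

```text
t 14.45 pos [ 0.4991 -0.1378  0.3031] f [ 0.1 -0.7 -2.5] op 0.0336 zdir [-0.043 -0.999 -0.   ]
shift [-0.0015  0.0086  0.0007] turn [0.0001 0.0006 0.0005]
grasp [ 0.4989 -0.1378  0.1391] tip [ 0.4989 -0.1378  0.1211]
```

View pics/s19.png

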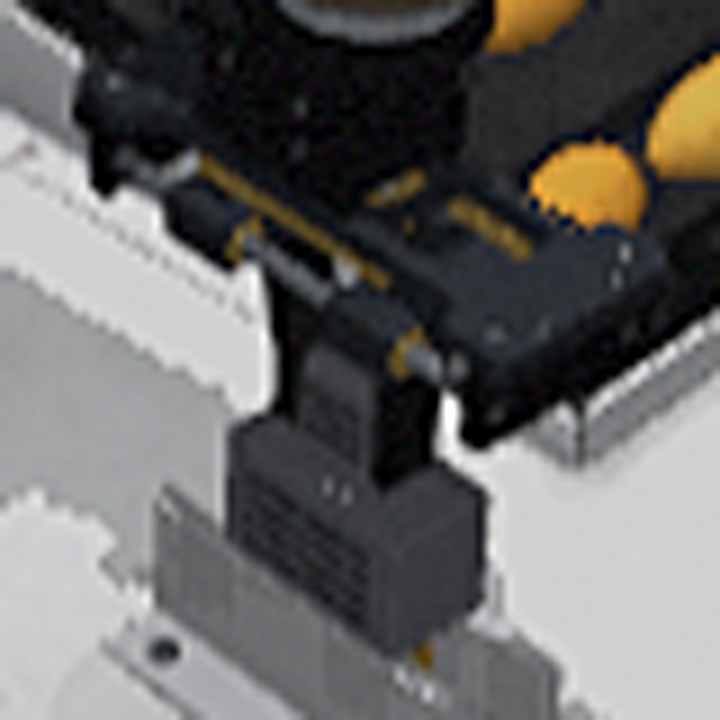

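Request:
step_arm --commands '[-0.001, 0.004, 0, 0, 0, 0, 0.8, -0.001, 0.008, 0, 0, 0, 0, 0.8, -0.001, 0.012, 0, 0, 0, 0, 0.8]'

```text
t: 14.8
eef_pos: [0.4995, -0.1377, 0.3011]
tool_rot: [-0.045, -2.199, 2.199]
wrist_force: [-4.8, 4.1, 9.7]
opening: 0.0337
```

It touched down at the expected height (9.7 N up), so it's seated. I'll take the pressure off and open the gripper.

Request:
step_arm --commands '[0, -0.004, 0, 0, 0, 0, 0.8, 0, -0.004, 0, 0, 0, 0, 0.6, 0, -0.004, 0, 0, 0, 0, 0.45, 0, -0.004, 0, 0, 0, 0, 0.38, 0, -0.004, 0, 0, 0, 0, 0.38]'

```text
t: 15.3
eef_pos: [0.4996, -0.1377, 0.3022]
tool_rot: [-0.046, -2.199, 2.199]
wrist_force: [0.5, -0.8, 0.3]
opening: 0.0501
```

```bash
python3 g.py .4995 -.138 .301;python3 - <<'E'
from plant import *
from h import *
c=camera("scene");crop(c,270,185,350,265,9,"pics/s20.png")
E
```

```text
t 15.3 pos [ 0.4996 -0.1377  0.3022] f [ 0.5 -0.8  0.3] op 0.0501 zdir [-0.043 -0.999  0.   ]
shift [0.0003 0.0048 0.0011] turn [-0.      0.0007  0.0004]
grasp [ 0.4994 -0.1377  0.1382] tip [ 0.4994 -0.1377  0.1202]
```

View pics/s20.png

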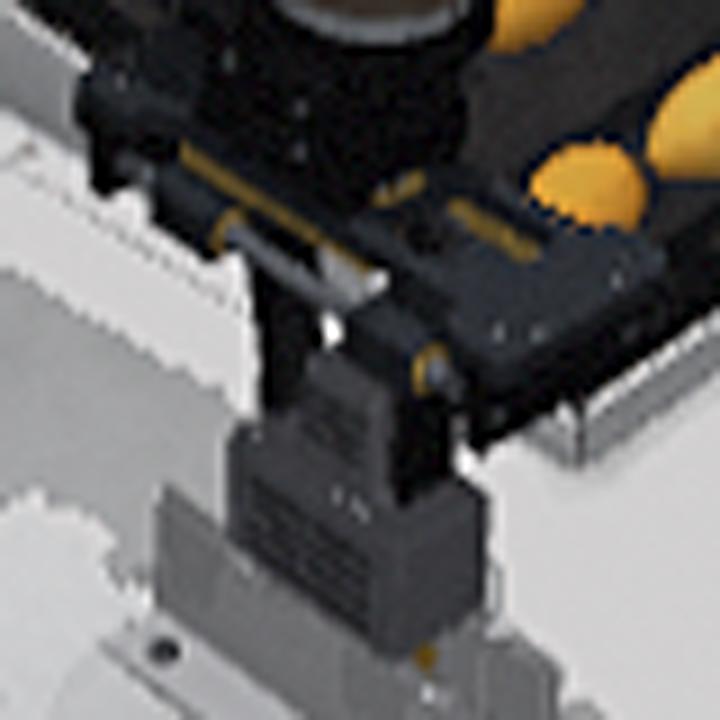

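The module sits level on the rails and the pads are clear of the tab. I'll move straight up.

Request:
step_arm --commands '[0, -0.02, 0, 0, 0, 0, 0.38, 0, -0.08, 0, 0, 0, 0, 0.38, 0, -0.2, 0, 0, 0, 0, 0.38, 0, -0.36, 0, 0, 0, 0, 0.38, 0, -0.5, 0, 0, 0, 0, 0.38]'

```text
t: 15.85
eef_pos: [0.4996, -0.1378, 0.4293]
tool_rot: [-0.047, -2.199, 2.2]
wrist_force: [0.5, -0.1, -0.2]
opening: 0.0542
```

Request:
step_arm --commands '[0, -0.05, -0.15, 0, 0, 0, 0.38, 0, -0.05, -0.35, 0, 0, 0, 0.38, 0, -0.05, -0.5, 0, 0, 0, 0.38, 0, -0.05, -0.6, 0, 0, 0, 0.38, 0, -0.05, -0.6, 0, 0, 0, 0.38]'

```text
t: 16.35
eef_pos: [0.506, 0.0144, 0.4422]
tool_rot: [-0.043, -2.202, 2.202]
wrist_force: [-0.1, 0.5, 0.0]
opening: 0.054
```

```bash
python3 - <<'E'
from plant import *
from h import *
c=camera("scene");crop(c,270,185,350,265,7,"pics/s21.png");cv2.imwrite("pics/s21f.png",c["image"][:,:,::-1])
d=camera("top");crop(d,130,160,430,285,2.6,"pics/t21.png");print(sense()["t"],sense()["wrist_force"])
E
```

```text
16.45 [0.739552   0.21560509 0.61390782]
```

View pics/s21.png

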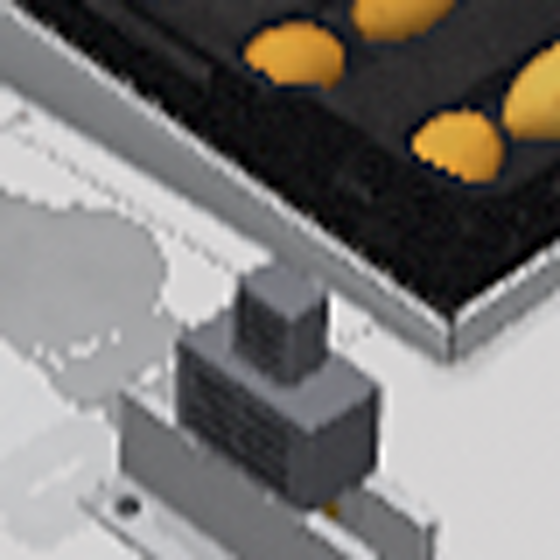

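View pics/s21f.png

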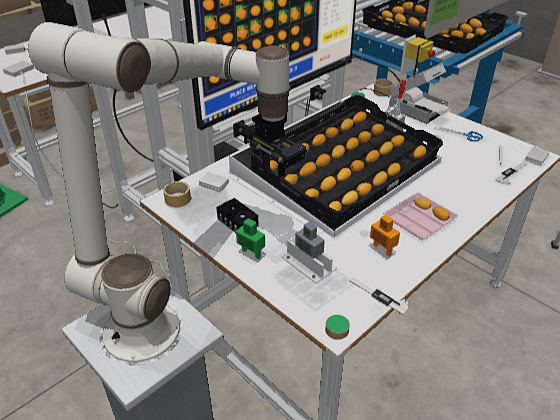

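View pics/t21.png

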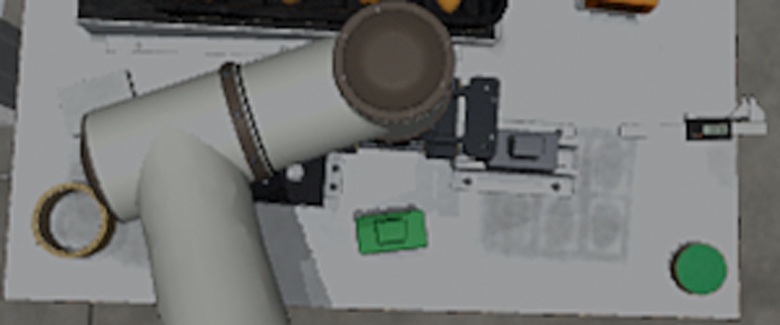

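The module stands upright on the rails with its pins in the gap, at (310,240) in the scene view. The bystanders are where they were, and the gripper is clear. I'll hand it in.

```bash
python3 - <<'E'
from plant import *
print(finish_job())
E
```

```text
the job is handed in; nothing more can be done
None
```

The relay module is loose from its socket and stands upright on the service rack with its pins between the rails. I handed the job in at about 16.5 s of the 61 s allowed.

- **Rocking:** I put the open fingers either side of the tab and pushed it along the pin line: toward -y, +y, -y, then +y. The pushes were mostly 8–15 N, but the first one reached about 19 N, above the 5–15 N you gave. From the finger positions I estimate the lean stayed under about 0.2 rad. I did not see the clicks directly; I inferred them from the lean holding after each push and the force dropping.
- **Lifting:** The module came out level, with only about its own weight on the wrist, so both pins were free.
- **Placing:** I lowered it into the gap until it touched the rails, at about 10 N and at the expected height. Then I took the pressure off, let go and moved straight up.

**Last checks:** The final scene picture shows the module level on the rails with the gripper clear of everything. The tape, cards, sticker roll, caliper and the green and orange look-alikes appear where they were; I judged that by eye. In the top view the arm hid part of the cards and socket. The camera estimates of the rack position differed by 2–3 mm, within the roughly 5 mm of clearance each side. No check failed.

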